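# Shut down the ultrasonic bath and clear it

## Robot

A 7-joint arm with a two-finger parallel gripper is mounted at the origin on the work surface. World frame = base frame: x ahead of the robot, y to its left, z up, the work surface at z = 0. Lengths are in m, angles in rad, forces in N, time in s.
With the tool pointing down it reaches from about 0.4 to 0.85 m from the base axis. Payload 4.5 kg.
Tool frame: the origin (TCP) lies midway between the tips of the shut fingers; the grasp point (between the pads) lies env.pinch_z behind it (env.pinch_z is the distance from the TCP to the grasp point, in m); z points along the fingers, y is the line along which they close (so a half turn about z gives the same grasp; the last joint's range is limited). The gripper opens to 88 mm and grips with 3 to 60 N. Pads are 18 mm wide; open, the fingers measure 123 mm over their backs; the gripper's body (75 mm by 187 mm) begins 45 mm behind the grasp point.
Start: joints at [1.256, 0.689, -0.195, 1.565, 0.157, 0.902, -0.215], TCP at [0.214, -0.587, 0.239] pointing down, gripper open.
Joint ranges: [-3.01, 3.01], [-0.46, 2.08], [-1.47, 1.51], [0.13, 2.56], [-1, 4.14], [0.04, 2.09], [-2.66, 2.66]. Speed limits (rad/s): [2.57, 2.57, 3.14, 3.14, 3.14, 3.14, 3.14].

## Interface

Orientations are given as a unit quaternion [x, y, z, w].
In Python, from rig import env gives the robot as it stands. The module is installed in compiled form; this text tells all that it offers. Calls block until the motion is done:
- env.move_ptp(position, orientation): joint-space move of the TCP to a pose.
- env.line_to(position, v=0.15, attitude=None): straight line of the TCP; attitude=None keeps the orientation; v is the mean speed in m/s.
- env.move_joints(angles): joint-space move.
- env.move_gripper(opening, newtons=None): finger opening in m; newtons is the grip in N (None keeps the last); returns when the fingers have stopped.
- env.wait(seconds).
- env.solve_ik(position, orientation): joint angles nearest the present ones, or None.
- env.grab_frame(name): name is "scene" or "top"; returns the picture (384x512x3 uint8, red, green, blue); there is no depth.
- env.camera_info(name): a dict with "fx", "fy", "cx", "cy" (pixels), "cam_to_world" (4x4, takes a point from camera to world coordinates). Camera axes: x right, y down, z forward; pixel columns grow to the right and rows downward; lengths in m; the calibration is good to about 2 mm. A picture is of the moment at which its call begins. camera_info takes no time and is no camera call.
A pose or a line that the arm cannot do raises env.PlanningError and nothing moves.
- env.hand_in(): hands the job in; it is judged then, once.
Readings, each from a call of its own:
- env.read_clock(): time.
- env.read_joint_pos(): joint angles.
- env.read_joint_vel(): joint speeds.
- env.read_tau(): joint torques, N m.
- env.read_position(): TCP position.
- env.read_tcp_rot(): TCP orientation.
- env.read_ft_force(): force on the tool from outside, world axes, zero at the start.
- env.read_ft_torque(): the same for the moment, N m.
- env.read_gripper_width(): finger opening in m.
- env.read_finger_force(): force on a finger pad.
Only numpy, scipy, OpenCV 4.12 (cv2) and the standard library are available. Lean on these libraries where they do the work, as an engineer would, in place of code of your own. Each camera call takes 0.05 s, during which the arm holds its last target. There are 200 camera calls.

## Task

The wash is over: first of all switch the ultrasonic bath fully off with its lever, before lifting anything. Then pull every mixing plunger out of its well and lay it flat inside the drying tray, leaving the bottle brush in its well, and hang the ear defenders by their headband over the hanging bar, crown on the bar and clear of its post, with one cup on each side. Leave the other bottles, cups and the meter where they stand and the switch off.

Things in the scene. Friction and masses are not known exactly. Their poses are not given: they have to be found in the camera images.
- bath: grey ultrasonic bath, fixed, 140 (x) x 387 (y) mm. Origin on the bench; x from its front (robot side) to its back, z up. Local y -120 to 202 mm: 95 mm high, with five open wells 36 mm square at x 0, y -85, -21, 43, 107, 171 mm, well floors 10 mm above the bench. Local y -185 to -120 mm: control end, 60 mm high, with the switch lever
- bath_switch (a joint): switch lever on the bath's control end: 10 mm thick stick, black ball of 13 mm radius. Pivot axis along the bath's y, 82 mm above the bench at local x 0, y -150 mm; ball centre 80 mm from it. 0 rad = on, leaning 29 degrees to the front (bath's -x); 1.0 rad = fully off, end stop, leaning 29 degrees to the back. Light (1 N at the ball), stays where left
- bath_switch_tip (a point): centre of the ball of the switch lever
- brush: bottle brush standing in one of the wells: same 28 mm foot disc and 190 mm height as the plungers, but its top 70 mm is a round bristle head of 21 mm diameter. It stays where it is. Origin: underside of its foot, z along it to the bristles
- tray: white open drying tray, fixed, 250 (local x) x 200 (local y) mm outside, 22 mm high, walls and floor 5 mm. Origin: centre of its underside
- stand: hanging bar, fixed: base plate 140 (x) x 110 (y) x 12 mm, 16 mm round post in its centre, and a level round steel bar, 16 mm diameter, from the post along local +y; bar axis 175 mm above the bench (knuckle there of 11 mm radius). Free end: a 22 mm ball centred at local y 205 mm; no second post. Origin: on the bench under the post
- bar_mid (a point): point on the axis of the hanging bar, local y 120 mm of the stand (axes as the stand's)
- muffs: rigid ear defenders, 0.2 kg, standing on their cups, 170 mm high, 172 mm wide (y). Cups 84 (x) x 26 (y) x 78 mm high, centred at y +-73 mm. Headband underside: an inverted V, apex 150 mm up, sides sloping 34 degrees; on the apex a block 34 (x) x 40 (y) mm, 150 to 170 mm up; best gripped across x. Origin: between the cups, level with their underside
- muffs_crown (a point): apex of the underside of the headband (the crown), 150 mm above their origin. Hung, the bar nestles in the V and this point is 10 mm above the bar axis
- plunger0: mixing plunger, 190 mm long, 0.06 kg, standing upright in one of the wells with its handle up (two to four of the four are present): foot disc 28 mm diameter, 6 mm thick; 10 mm shaft up to 100 mm; square handle 16 x 16 mm from 100 to 190 mm, its sides along local x and y. Origin: centre of the underside of the foot, z along it to the handle's end
- plunger0_grip (a point): middle of the handle of this plunger, 145 mm from the foot
- plunger1: mixing plunger, 190 mm long, 0.06 kg, standing upright in one of the wells with its handle up (two to four of the four are present): foot disc 28 mm diameter, 6 mm thick; 10 mm shaft up to 100 mm; square handle 16 x 16 mm from 100 to 190 mm, its sides along local x and y. Origin: centre of the underside of the foot, z along it to the handle's end
- plunger1_grip (a point): middle of the handle of this plunger, 145 mm from the foot
- plunger2: mixing plunger, 190 mm long, 0.06 kg, standing upright in one of the wells with its handle up (two to four of the four are present): foot disc 28 mm diameter, 6 mm thick; 10 mm shaft up to 100 mm; square handle 16 x 16 mm from 100 to 190 mm, its sides along local x and y. Origin: centre of the underside of the foot, z along it to the handle's end
- plunger2_grip (a point): middle of the handle of this plunger, 145 mm from the foot
- plunger3: mixing plunger, 190 mm long, 0.06 kg, standing upright in one of the wells with its handle up (two to four of the four are present): foot disc 28 mm diameter, 6 mm thick; 10 mm shaft up to 100 mm; square handle 16 x 16 mm from 100 to 190 mm, its sides along local x and y. Origin: centre of the underside of the foot, z along it to the handle's end
- plunger3_grip (a point): middle of the handle of this plunger, 145 mm from the foot
- beaker: glass beaker, 66 mm diameter, 85 mm high, loose bystander, to be left alone. Origin: centre of its underside
- wash_bottle: white bottle, 64 mm diameter, 170 mm high, loose bystander, to be left alone. Origin: centre of its underside
- reagent_bottle: glass bottle, 70 mm diameter, 150 mm high, loose bystander, to be left alone. Origin: centre of its underside
- amber_jar: amber glass jar, 72 mm diameter, 110 mm high, loose bystander, to be left alone. Origin: centre of its underside
- sample_cup: white plastic cup, 72 mm diameter, 90 mm high, loose bystander, to be left alone. Origin: centre of its underside
- meter: black hand-held meter lying flat, 170 (x) x 85 (y) x 40 mm, loose bystander, to be left alone. Origin: centre of its underside
Mind the look-alikes: they are no part of the job. Leave any red look-alike of the brush alone.

How it is judged:
By the outcome, as a careful person would: the job done as asked, in the order asked, and still so for the second after the job is handed in, with the robot touching nothing.
Of plunger0, plunger1, plunger2, plunger3 only 2 to 4 are there at a start; the rules pass over those that are not, and their reading is None.
At some moment in a run one of muffs may be knocked a few centimetres aside while the robot is not near it.
Once in a run the grip may slacken for a moment while it holds something.
It also fails if it takes over 210 s, if anything falls off the work surface, if the arm or the gripper's body presses on something with over 40 N, if the wrist force passes 120 N, or if a joint passes its speed limit or range.

## Working session

There is one attempt and no reset: what is moved stays moved. The work goes in short steps, each a Python script; the robot and the scene stay as the last script left them, time stands still between calls to the robot, and variables do not carry over. Pictures are saved under pics/ and viewed, at most 14 in all, crops included, and the job is handed in when it is done.

```bash
mkdir -p pics; ls; python3 - <<'E'
from rig import env
import cv2,numpy as np
for n in("scene","top"):
    f=env.grab_frame(n); cv2.imwrite(f"pics/{n}0.png",f[:,:,::-1]); c=env.camera_info(n)
    print(n,c["fx"],c["fy"],c["cx"],c["cy"]);print(np.round(c["cam_to_world"],4))
    cv2.imwrite(f"pics/{n}0b.png",cv2.resize(f[:,:,::-1],(800,600),interpolation=cv2.INTER_CUBIC))
print(env.pinch_z,env.read_clock(),env.read_tcp_rot(),env.read_position())
E
```

```text
pics
scene 360.51605410220185 360.51605410220185 252.1601278774754 190.37217976338675
[[-0.2531  0.69   -0.6781  1.2349]
 [ 0.9673  0.1668 -0.1913  0.1735]
 [-0.0189 -0.7043 -0.7096  0.8174]
 [ 0.      0.      0.      1.    ]]
top 466.31125271014304 466.31125271014304 257.35589062817115 197.12142197323968
[[ 0.0234 -0.9831  0.1814  0.3035]
 [-0.9997 -0.0245 -0.0037 -0.0299]
 [ 0.0081 -0.1812 -0.9834  1.6479]
 [ 0.      0.      0.      1.    ]]
0.0187 0.1 [ 9.84828066e-01  1.73530924e-01 -2.07347359e-04 -8.09384261e-04] [ 0.21334916 -0.58685258  0.23799738]
```

View pics/scene0b.png

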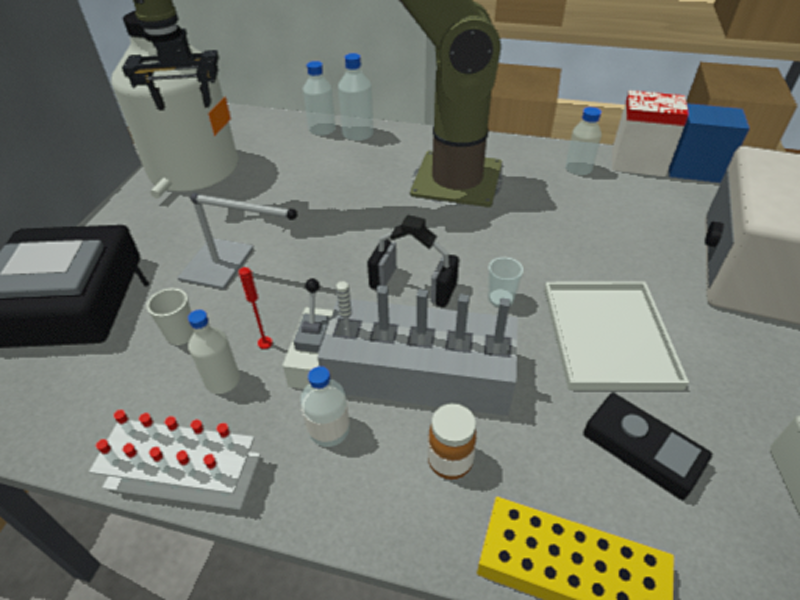

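View pics/top0b.png

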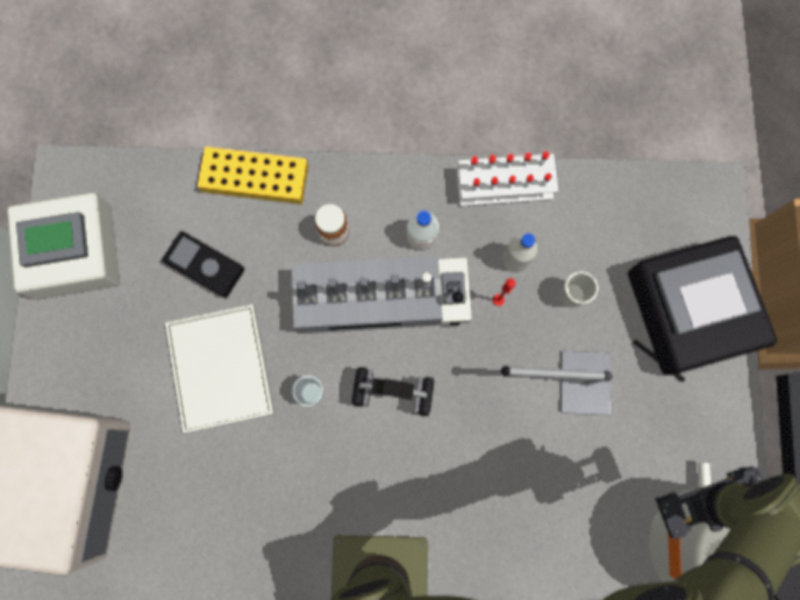

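```bash
cat > h.py <<'E'
import numpy as np, cv2
from scipy.spatial.transform import Rotation as R
from rig import env
CI={n:env.camera_info(n) for n in("scene","top")}
def ray(n,u,v):
    c=CI[n];M=c["cam_to_world"];d=M[:3,:3]@np.array([(u-c["cx"])/c["fx"],(v-c["cy"])/c["fy"],1]);return M[:3,3],d
def px(n,u,v,z):
    o,d=ray(n,u,v);return o+d*(z-o[2])/d[2]
def tri(s,t):
    (o1,d1),(o2,d2)=ray("scene",*s),ray("top",*t)
    k=np.linalg.lstsq(np.stack([d1,-d2],1),o2-o1,rcond=None)[0];a=o1+k[0]*d1;b=o2+k[1]*d2
    return (a+b)/2,np.linalg.norm(a-b)
def proj(n,P):
    c=CI[n];M=c["cam_to_world"];q=M[:3,:3].T@(np.asarray(P)-M[:3,3]);return np.array([c["fx"]*q[0]/q[2]+c["cx"],c["fy"]*q[1]/q[2]+c["cy"]])
def down(yaw): # tool z down, tool y (closing) at angle yaw from world x
    y=np.array([np.cos(yaw),np.sin(yaw),0]);z=np.array([0,0,-1.]);return R.from_matrix(np.stack([np.cross(y,z),y,z],1)).as_quat()
def crop(n,x0,y0,w,h,k,name):
    f=env.grab_frame(n);cv2.imwrite("pics/"+name,cv2.resize(f[y0:y0+h,x0:x0+w,::-1],None,fx=k,fy=k,interpolation=cv2.INTER_CUBIC))
E
python3 - <<'E'
from h import *
crop("top",180,155,132,115,5.2,"c1.png") if 0 else crop("top",180,155,150,112,5,"c1.png")
crop("scene",165,130,170,140,4.2,"c2.png")
E
```

```text
(no output)
```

View pics/c1.png

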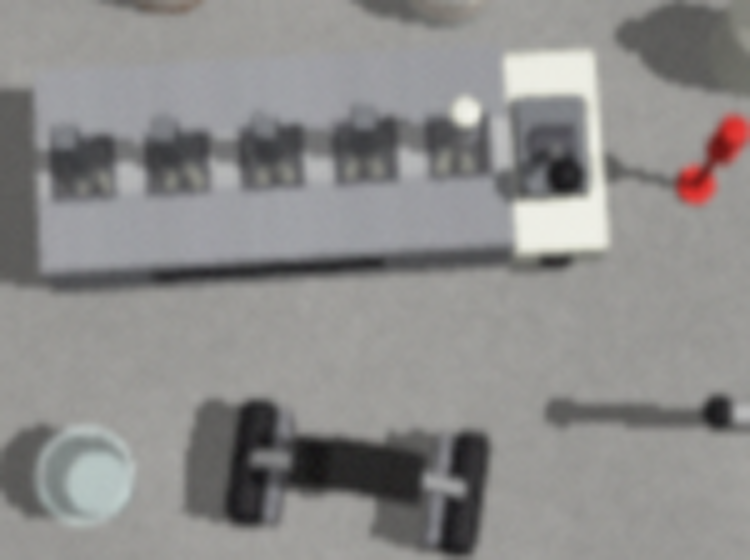

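View pics/c2.png

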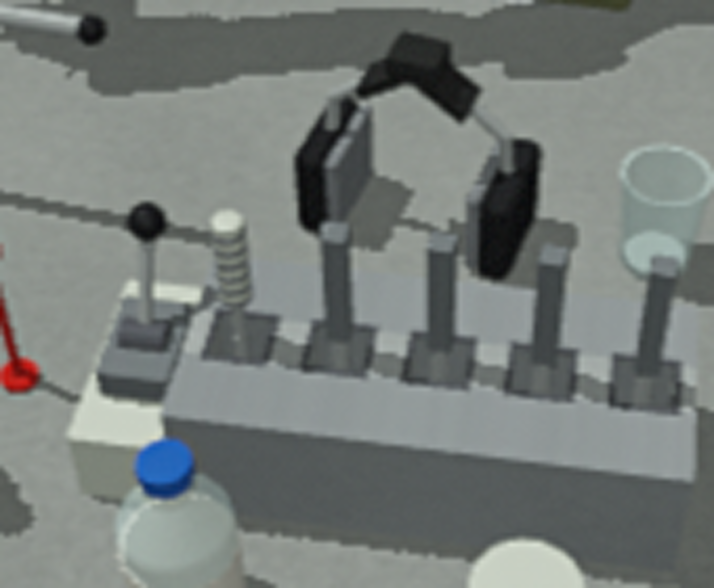

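```bash
python3 - <<'E'
from h import *
T=lambda x,y:(180+x/5-.4,155+y/5-.4); S=lambda x,y:(165+x/4.2-.4,130+y/4.2-.4)
T8=lambda x,y:(x*.64-.2,y*.64-.2)
np.set_printoptions(precision=4,suppress=True)
w=np.array([px("top",*T(*p),.095) for p in[(458,147),(365,150),(271,156),(178,160),(83,165)]])
d=w[-1]-w[0];yaw=np.arctan2(-d[0],d[1]);L=np.array([-85,-21,43,107,171])/1000
ey=np.array([-np.sin(yaw),np.cos(yaw),0]);ex=np.array([ey[1],-ey[0],0]);o=w.mean(0)-ey*L.mean();o[2]=0
print("bath",o,yaw,"spacing",np.linalg.norm(d)/4);print(w-o-L[:,None]*ey-[0,0,.095])
for p in[(503,53),(595,50),(607,250),(517,257)]:
    q=px("top",*T(*p),.06)-o;print("ctrl corner local",q@ex,q@ey)
b,e=tri(S(147,221),T(564,174));q=b-o;print("lever ball",b,e,"local",q@ex,q@ey,"want",-.080*np.sin(.5061),-.15,.082+.08*np.cos(.506))
for i,(s,t) in enumerate(zip([(335,230),(441,242),(553,255),(664,265)],[(362,115),(263,123),(165,130),(65,137)])):
    a,e=tri(S(*s),T(*t));q=a-o;print("plunger top",a,e,"local",q@ex,q@ey-L[i+1], "plane",px("top",*T(*t),.2))
a,e=tri(S(228,218),T(465,111));print("brush",a,e)
ca,cb=px("top",*T(260,462),.078),px("top",*T(464,492),.078)
print("muff",(ca+cb)/2,np.linalg.norm(ca-cb),np.arctan2(*(-(ca-cb)[:2]*[1,-1])[[0,1]]), ca,cb)
print("crown",tri(S(420,50),T(365,468)),px("top",*T(365,468),.17))
print("bar ball",tri((291*.64-.2,214*.64-.2),T8(505,370)),px("top",*T8(505,370),.175),"knuckle",tri((197*.64,199*.64),T8(608,376)),px("top",*T8(608,376),.175))
print("base",[px("top",*T8(*p),.012) for p in[(562,350),(609,351),(610,414),(562,413)]])
c=[px("top",*T8(*p),.022) for p in[(165,322),(253,306),(272,411),(185,431)]];print("tray",np.array(c),np.mean(c,0),[np.linalg.norm(c[i]-c[i-1]) for i in range(4)])
E
```

```text
bath [0.6305 0.0022 0.    ] 0.07415439743393117 spacing 0.06378128811706114
[[-0.0003  0.0007 -0.    ]
 [ 0.0007  0.0001 -0.    ]
 [-0.0003  0.0001 -0.    ]
 [ 0.0001 -0.0007 -0.    ]
 [-0.0002 -0.0002 -0.    ]]
ctrl corner local 0.07290218761303331 -0.1213491362422562
ctrl corner local 0.07192514126581241 -0.186021010222203
ctrl corner local -0.07054589000923142 -0.18481074022917185
ctrl corner local -0.07236674422375179 -0.12236674091365927
lever ball [ 0.6067 -0.1487  0.1565] 0.0014483339345745046 local -0.03484392024255504 -0.14869656287755287 want -0.038781587147857136 -0.15 0.1519752183583449
plunger top [ 0.6324 -0.0164  0.203 ] 0.0011275401425826243 local 0.000517142595992956 0.002314427184712496 plane [ 0.6332 -0.0169  0.2   ]
plunger top [0.626  0.0458 0.2016] 0.0001457962047979803 local -0.0011793797994441332 0.0008602448635628285 plane [0.6264 0.0458 0.2   ]
plunger top [0.6201 0.1091 0.2001] 0.0023772906908602794 local -0.002426984316215914 0.00035284491968007314 plane [0.6203 0.1079 0.2   ]
plunger top [0.6139 0.1718 0.2008] 0.0017135331290061776 local -0.00395808494575
[... 252 characters left out ...]
 , -0.0208,  0.1678]), np.float64(0.007300122963450805)) [ 0.4116 -0.0244  0.17  ]
bar ball (array([ 0.4529, -0.2458,  0.1769]), np.float64(0.0004983004564917878)) [ 0.4532 -0.2463  0.175 ] knuckle (array([ 0.4447, -0.4525,  0.1719]), np.float64(0.0073867201270549415)) [ 0.4461 -0.4551  0.175 ]
base [array([ 0.5182, -0.3995,  0.012 ]), array([ 0.5186, -0.506 ,  0.012 ]), array([ 0.3772, -0.5043,  0.012 ]), array([ 0.3769, -0.3972,  0.012 ])]
tray [[0.5586 0.4985 0.022 ]
 [0.6002 0.3026 0.022 ]
 [0.3656 0.2465 0.022 ]
 [0.3176 0.4347 0.022 ]] [0.4605 0.3706 0.022 ] [np.float64(0.24929387284776355), np.float64(0.2002235446226278), np.float64(0.2412370401296991), np.float64(0.1942917498989409)]
```

```bash
cat >> h.py <<'E'
BO=np.array([.6305,.0022,0]);BY=.0742
BX=np.array([np.cos(BY),np.sin(BY),0]);BYV=np.array([-np.sin(BY),np.cos(BY),0])
def bath(x,y,z): return BO+x*BX+y*BYV+np.array([0,0,z])
E
python3 - <<'E'
from h import *
np.set_printoptions(precision=3,suppress=True)
print(env.read_clock())
best=min((q for q in(down(BY),down(BY+np.pi)) if env.solve_ik(bath(-.095,-.15,.142),q) is not None),key=lambda q:np.abs(env.solve_ik(bath(-.095,-.15,.142),q)-env.read_joint_pos()).max())
env.move_gripper(0.0,20)
p=env.read_position();env.line_to([p[0]+.1,p[1]+.15,.30])
env.move_ptp(bath(-.1,-.15,.28),best)
env.line_to(bath(-.1,-.15,.142));f0=env.read_ft_force()
x=-.02;env.line_to(bath(x,-.15,.142),v=.1)
while x<.03:
    x+=.003;env.line_to(bath(x,-.15,.142),v=.06);f=env.read_ft_force()-f0;print(round(x,3),f)
    if -f@BX>6: break
env.line_to(bath(-.06,-.15,.142));env.line_to(bath(-.1,-.15,.30))
print(env.read_clock(),env.read_joint_pos())
crop("scene",165,100,200,150,4,"c3.png")
# tray
f=env.grab_frame("top").astype(int);m=((f.min(2)>190)&(f.max(2)-f.min(2)<40)).astype(np.uint8)
n,l,st,c=cv2.connectedComponentsWithStats(m)
for i in range(1,n):
    if st[i,4]>800 and 80<c[i][0]<200: 
        pts=np.argwhere(l==i)[:,::-1].astype(float)
        W=np.array([px("top",u,v,.022)[:2] for u,v in pts]).astype(np.float32)
        print("tray",c[i],st[i],cv2.minAreaRect(W))
E
```

```text
0.2
-0.017 [ 0.01  -0.013 -1.778]
-0.014 [ 0.334  0.109 -0.563]
-0.011 [ 0.492 -0.005 -1.745]
-0.008 [ 0.292 -0.747 -1.551]
-0.005 [-0.735 -0.111 -0.851]
-0.002 [ 0.95  -0.222 -1.512]
0.001 [ 0.248 -0.362 -2.202]
0.004 [-0.978 -0.644 -2.031]
0.007 [-0.8   -0.379 -0.3  ]
0.01 [ 0.601 -0.142 -1.603]
0.013 [-6.147  0.444  1.001]
10.9167 [ 0.531  0.578 -0.561  1.664  0.351  1.003 -0.074]
tray [139.289 235.21 ] [ 106  195   68   82 3992] ((0.4594782292842865, 0.3718484938144684), (0.25163838267326355, 0.2000846415758133), 13.686327934265137)
```

View pics/c3.png

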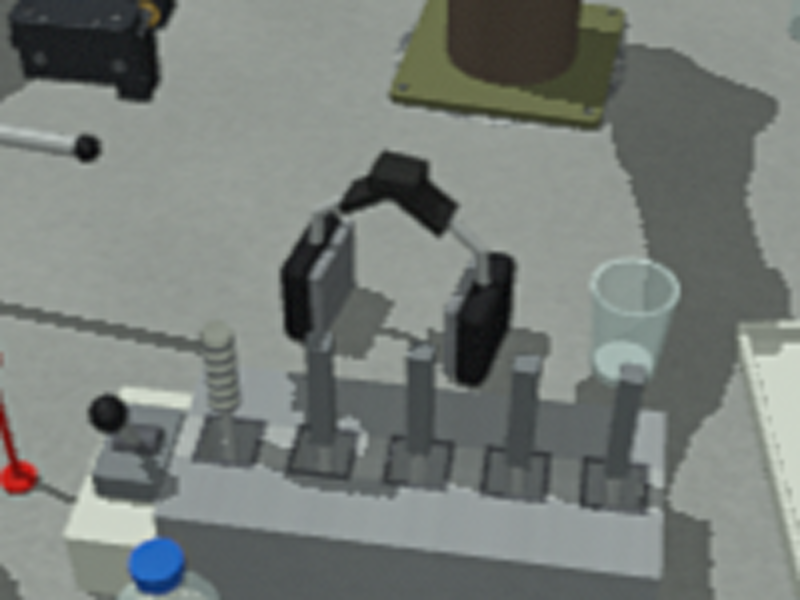

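```bash
cat >> h.py <<'E'
TO=np.array([.4595,.3718,0]);TYAW=.239
TX=np.array([np.cos(TYAW),np.sin(TYAW),0]);TYV=np.array([-np.sin(TYAW),np.cos(TYAW),0])
Z=np.array([0,0,1.])
def pickR(al,th,s):
    z=np.array([np.sin(th)*np.cos(al),np.sin(th)*np.sin(al),-np.cos(th)]);y=s*np.array([-np.sin(al),np.cos(al),0])
    return R.from_matrix(np.stack([np.cross(y,z),y,z],1))
def relR(Rp,h):
    y=Rp.as_matrix()[:,1]
    for k in(1,-1):
        A=R.from_rotvec(k*np.pi/2*y)*Rp
        if A.as_matrix()[2,2]<0:
            u=R.from_rotvec(k*np.pi/2*y).apply(Z)
            return R.from_rotvec([0,0,np.arctan2(h[1],h[0])-np.arctan2(u[1],u[0])])*A
D=.0095 # TCP beyond handle axis
def tcp(P,Rt,back=0): return np.asarray(P)+(D-back)*Rt.as_matrix()[:,2]
E
python3 - <<'E'
from h import *
np.set_printoptions(precision=2,suppress=True)
for al,n in((BY,"front"),(BY+np.pi/4,"diagR"),(BY-np.pi/4,"diagL"),(BY-np.pi/2,"left")):
  for th in(50,60,70,80):
    for s in(1,-1):
      Rp=pickR(al,np.radians(th),s)
      J=[env.solve_ik(tcp(bath(0,y,z),Rp,b),Rp.as_quat()) for y in(-.021,.171) for z,b in((.16,.1),(.16,0),(.36,0))]
      if any(j is None for j in J): continue
      for hs in(1,-1):
        h=hs*TX;Rr=relR(Rp,h)
        K=[env.solve_ik(tcp(TO+y*TYV+h*.055+Z*z,Rr),Rr.as_quat()) for y in(-.066,.066) for z in(.021,.15)]
        if any(k is None for k in K): continue
        A=np.array(J+K);print(n,th,s,hs,np.abs(A[2]-A[-1]).max().round(2),np.abs(A[5]-A[7]).max().round(2),A[1],A[6])
E
```

```text
diagR 50 1 1 1.57 1.63 [ 0.95  1.23 -1.23  2.    1.63  0.27  1.27] [-0.25  1.43 -0.89  0.9   0.54  1.69  0.9 ]
diagR 50 1 -1 2.21 1.25 [ 0.95  1.23 -1.23  2.    1.63  0.27  1.27] [-0.49  1.33 -0.83  2.52  2.27  1.63  1.82]
diagR 50 -1 1 2.0 1.64 [ 0.95  1.23 -1.23  2.    1.63  0.27 -1.87] [-0.49  1.33 -0.11  0.93 -0.1   1.56 -1.85]
diagR 50 -1 -1 2.39 1.43 [ 0.95  1.23 -1.23  2.    1.63  0.27 -1.87] [-0.3   1.55 -1.26  2.51  2.19  1.97 -0.98]
diagR 60 1 1 1.5 2.24 [ 1.01  1.33 -1.23  2.02  2.1   0.14  0.92] [-0.22  1.34 -0.87  1.13  0.6   1.45  0.82]
diagR 60 1 -1 2.34 2.1 [ 1.01  1.33 -1.23  2.02  2.1   0.14  0.92] [-0.52  1.13 -0.62  2.42  2.28  1.13  1.84]
diagR 60 -1 1 2.23 3.94 [ 1.01  1.33 -1.23  2.02  2.1   0.14 -2.22] [-0.49  1.22 -0.13  1.15 -0.04  1.28 -1.88]
diagR 60 -1 -1 2.56 2.87 [ 1.01  1.33 -1.23  2.02  2.1   0.14 -2.22] [-0.22  1.43 -1.26  2.41  2.06  1.65 -0.86]
diagR 70 -1 1 2.49 4.42 [ 1.11  1.56 -1.39  2.02  1.95  0.19 -1.9 ] [-0.5   1.13 -0.13  1.35  0.01  1.   -1.92]
diagR 70 -1 -1 2.26 3.57 [ 1.11  1.56 -1.39  2.02  1.95  0.19 -1.9 ] [-0.14  1.35 -1.26  2.29  
[... 2877 characters left out ...]
1.   -0.4   2.31  2.26  0.67  1.92]
left 70 -1 1 4.21 4.15 [-0.1   1.29 -0.83  1.5   1.48  2.08  1.84] [-0.5   1.13 -0.13  1.35  0.01  1.   -1.92]
left 70 -1 -1 2.29 3.3 [-0.1   1.29 -0.83  1.5   1.48  2.08  1.84] [-0.14  1.35 -1.26  2.29  1.9   1.4  -0.67]
left 80 1 1 1.48 1.47 [-0.65  1.27  0.26  1.49  0.94  1.4  -1.1 ] [-0.21  1.17 -0.77  1.52  0.79  0.97  0.58]
left 80 1 -1 1.43 1.8 [-0.65  1.27  0.26  1.49  0.94  1.4  -1.1 ] [-0.63  0.94 -0.19  2.18  2.05  0.27  2.17]
left 80 -1 1 4.24 4.23 [-0.21  1.31 -0.62  1.46  1.43  2.06  1.84] [-0.53  1.05 -0.11  1.54  0.05  0.72 -1.97]
left 80 -1 -1 2.19 2.25 [-0.21  1.31 -0.62  1.46  1.43  2.06  1.84] [-0.09  1.31 -1.26  2.15  1.69  1.24 -0.44]
```

```bash
cat >> h.py <<'E'
RP=pickR(BY-np.pi/2,np.radians(70),1);RR=relR(RP,TX)
def lay(G,slot):
    """G: handle axis point at grip height; slot: tray local y"""
    env.move_gripper(.06,25)
    env.move_ptp(tcp(G+[0,0,.15],RP,.12),RP.as_quat())
    env.line_to(tcp(G,RP,.12),v=.25);env.line_to(tcp(G,RP),v=.15)
    env.move_gripper(.0,25);w=[env.read_gripper_width()]
    env.line_to(tcp(G+[0,0,.15],RP),v=.15);w.append(env.read_gripper_width())
    T=TO+slot*TYV+.055*TX
    env.move_ptp(tcp(T+Z*.2,RR),RR.as_quat());w.append(env.read_gripper_width())
    env.line_to(tcp(T+Z*.08,RR),v=.2);env.line_to(tcp(T+Z*.021,RR),v=.08);w.append(env.read_gripper_width())
    print(np.round(w,4),env.read_clock())
    if min(w)<.012: return False
    env.move_gripper(.025);env.line_to(tcp(T+Z*.022,RR,.07),v=.15);return True
E
python3 - <<'E'
from h import *
p=env.read_position();env.line_to([p[0],p[1],.42],v=.3)
print(lay(np.array([.6141,.1715,.16]),.057))
p=env.read_position();env.line_to(p+[0,0,.15],v=.3)
f=env.grab_frame("scene");cv2.imwrite("pics/s1.png",cv2.resize(f[100:300,150:470,::-1],None,fx=2.5,fy=2.5,interpolation=cv2.INTER_CUBIC))
print(env.read_clock())
E
```

```text
[0.016  0.0157 0.0158 0.0157] 20.8917
True
22.5667
```

View pics/s1.png

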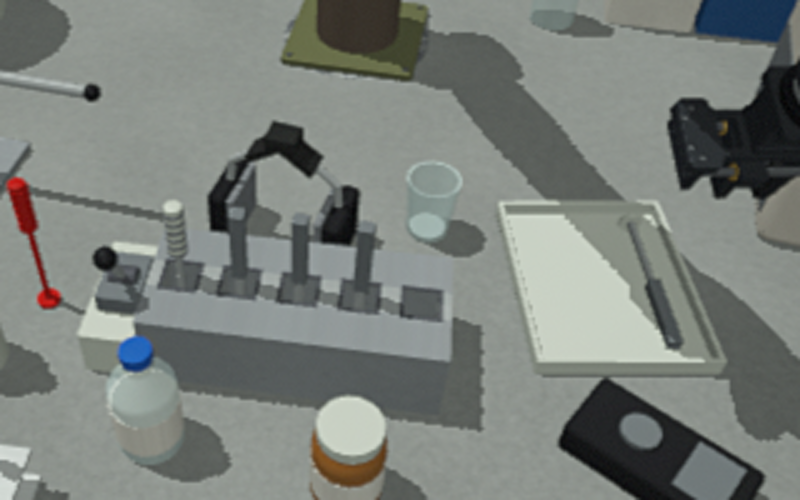

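```bash
python3 - <<'E'
from h import *
for i,(g,s) in enumerate([((.6203,.1085),.019),((.6262,.0458),-.019),((.6328,-.0167),-.057)]):
    if not lay(np.array([*g,.16]),s): print("FAIL",i,env.read_position());break
    p=env.read_position();env.line_to(p+[0,0,.15],v=.3)
f=env.grab_frame("scene");cv2.imwrite("pics/s2.png",cv2.resize(f[100:300,150:470,::-1],None,fx=2.5,fy=2.5,interpolation=cv2.INTER_CUBIC))
print(env.read_clock())
crop("top",180,155,150,112,5,"c4.png")
E
```

```text
[0.0159 0.017  0.016  0.0162] 31.3083
[0.0164 0.016  0.016  0.016 ] 41.775
[0.016  0.0157 0.0159 0.0157] 52.3417
54.0167
```

View pics/s2.png

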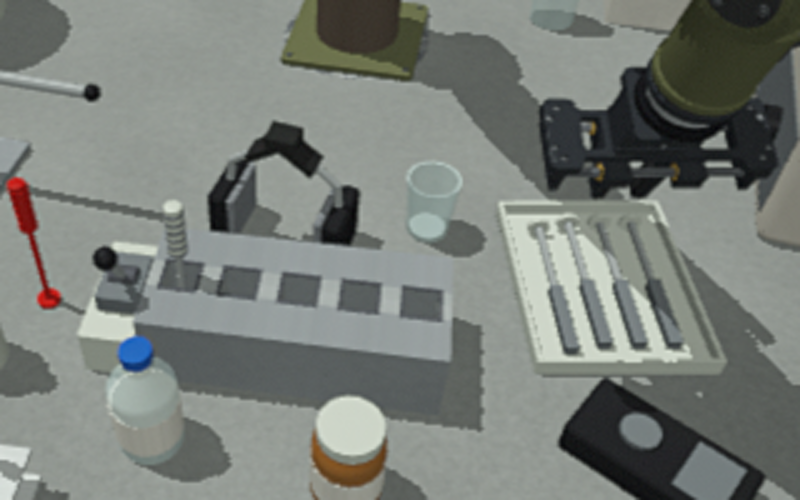

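View pics/c4.png

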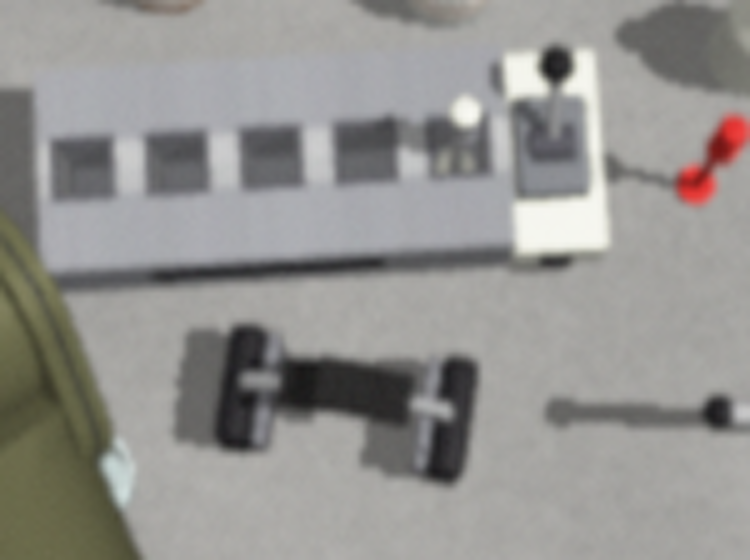

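```bash
python3 - <<'E'
from h import *
np.set_printoptions(precision=4,suppress=True)
T=lambda x,y:(180+x/5-.4,155+y/5-.4)
ca,cb=px("top",*T(249,387),.078),px("top",*T(450,419),.078);d=ca-cb
mid=(ca+cb)/2;yaw=np.arctan2(-d[0],d[1]);print(mid,yaw,np.linalg.norm(d),px("top",*T(349,387),.17))
f=env.grab_frame("top");g=f[210:260,215:280].max(2)
m=(g<45).astype(np.uint8);n,l,st,c=cv2.connectedComponentsWithStats(m)
print([(st[i],c[i]+[215,210]) for i in range(1,n) if st[i,4]>20])
for i in range(1,n):
    if st[i,4]>20: print(px("top",*(c[i]+[215,210]),.1))
q0=env.read_joint_pos()
b=np.array([.447,-.4518,0])+.122*np.array([.031,.9995,0])
for k in(0,np.pi):
    j=env.solve_ik([*mid[:2],.153],down(yaw+k));print("grasp",j)
    for kk in(np.pi/2,-np.pi/2):
        for z in(.188,.37): print("hang",k,kk,z,env.solve_ik([*b[:2],z],down(-.031+k+kk)))
E
```

```text
[ 0.4618 -0.0124  0.078 ] -0.13386373691204626 0.13730975794784608 [ 0.4627 -0.0129  0.17  ]
[(array([ 9, 11,  7, 23, 59], dtype=int32), array([226.2203, 232.8644])), (array([ 21,  18,  25,  10, 136], dtype=int32), array([247.0368, 232.5294]))]
[0.4655 0.0649 0.1   ]
[ 0.4683 -0.0043  0.1   ]
grasp [-0.1199  0.6385  0.0743  2.1367 -0.1226  0.3702 -0.0797]
hang 0 1.5707963267948966 0.188 [ 0.7591  0.6848 -0.3519  1.8157  0.3446  0.7016  1.7542]
hang 0 1.5707963267948966 0.37 [ 0.7608  0.4735 -0.3441  1.5712  0.1712  1.1268  1.9177]
hang 0 -1.5707963267948966 0.188 [ 0.0868  0.8432  0.8702  1.8507 -0.8454  0.8679 -0.2173]
hang 0 -1.5707963267948966 0.37 [-0.0163  0.6659  1.0923  1.61   -0.616   1.2503 -0.411 ]
grasp [ 0.2989  0.6889 -0.5952  2.1157  0.7438  0.5543  2.1611]
hang 3.141592653589793 1.5707963267948966 0.188 [ 0.0868  0.8432  0.8702  1.8507 -0.8454  0.8679 -0.2173]
hang 3.141592653589793 1.5707963267948966 0.37 [-0.0163  0.6659  1.0923  1.61   -0.616   1.2503 -0.411 ]
hang 3.141592653589793 -1.5707963267948966 0.188 [ 0.7591  0.6848 -0.3519  1.8157  0.3446  0.7016  1.7542]
hang 3.141592653589793 -1.5707963267948966 0.37 [ 0.7608  0.4735 -0.3441  1.5712  0.1712  1.1268  1.9177]
```

```bash
python3 - <<'E'
from h import *
np.set_printoptions(precision=4,suppress=True)
p=env.read_position();env.line_to(p+[0,0,.15],v=.3)
q=down(-.134);M=np.array([.4620,-.0127,0])
env.move_gripper(.08,45)
env.move_ptp(M+Z*.30,q);env.line_to(M+Z*.2,v=.2)
crop("top",180,155,150,112,5,"c5.png")
env.line_to(M+Z*.1535,v=.08);env.move_gripper(0,45);w=[env.read_gripper_width()]
env.line_to(M+Z*.37,v=.12);env.wait(.5);w.append(env.read_gripper_width())
b=np.array([.447,-.4518,0])+.122*np.array([.031,.9995,0])
env.line_to(b+Z*.37,v=.12,attitude=down(-.031+np.pi/2));w.append(env.read_gripper_width())
print(w,env.read_position(),env.read_ft_force(),env.read_clock())
f=env.grab_frame("scene");cv2.imwrite("pics/s3.png",cv2.resize(f[20:260,40:360,::-1],None,fx=2.5,fy=2.5,interpolation=cv2.INTER_CUBIC))
E
```

```text
[0.03369320330353468, 0.033670181153565515, 0.03362236974428926] [ 0.4509 -0.3295  0.37  ] [ 0.4017  0.8269 -1.6539] 64.4917
```

View pics/s3.png

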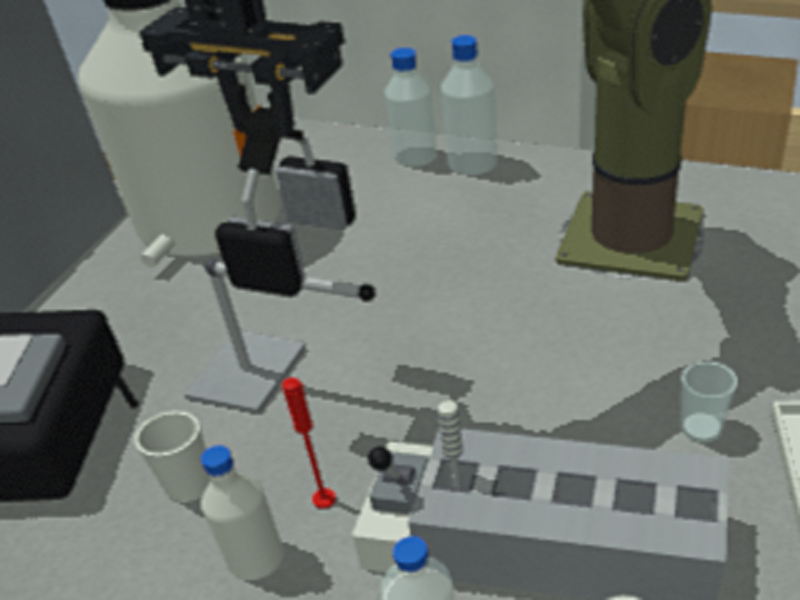

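```bash
python3 - <<'E'
from h import *
np.set_printoptions(precision=3,suppress=True)
b=np.array([.447,-.4518,0])+.122*np.array([.031,.9995,0])
env.line_to(b+Z*.205,v=.1);f0=env.read_ft_force();z=.205
while z>.1855:
    z-=.0015;env.line_to(b+Z*z,v=.03);f=env.read_ft_force()-f0
    if f[2]>2.5 or abs(f[:2]).max()>6: break
print(z,f,env.read_gripper_width())
env.move_gripper(.046,10);env.wait(.3);env.move_gripper(.075)
env.line_to(b+Z*.32,v=.1);p=env.read_position();env.line_to([p[0],p[1],.40],v=.2)
env.line_to([.45,-.1,.40],v=.2);env.wait(.5)
f=env.grab_frame("scene");cv2.imwrite("pics/s4.png",cv2.resize(f[80:320,20:340,::-1],None,fx=2.5,fy=2.5,interpolation=cv2.INTER_CUBIC))
crop("top",90,130,320,160,2.5,"t4.png");print(env.read_clock())
E
```

```text
0.18849999999999997 [1.239 0.202 2.673] 0.03346023889265478
74.2833
```

View pics/s4.png

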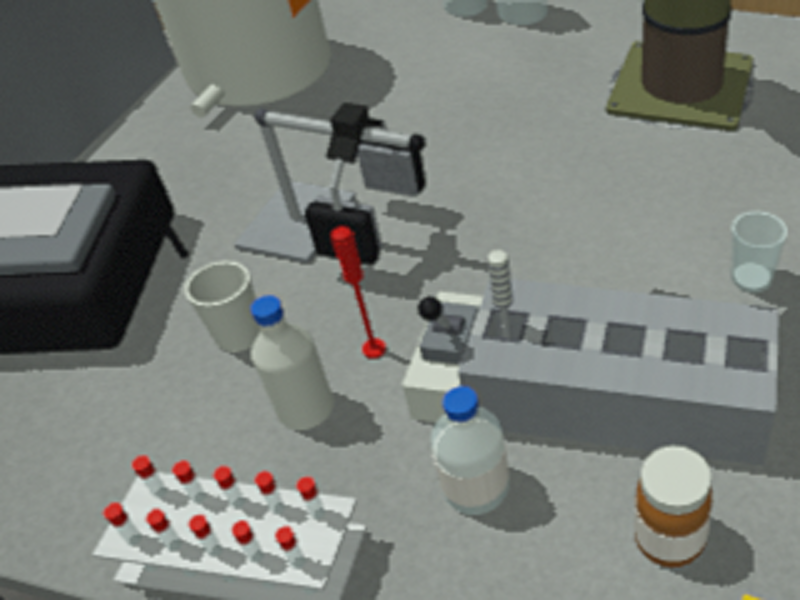

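View pics/t4.png

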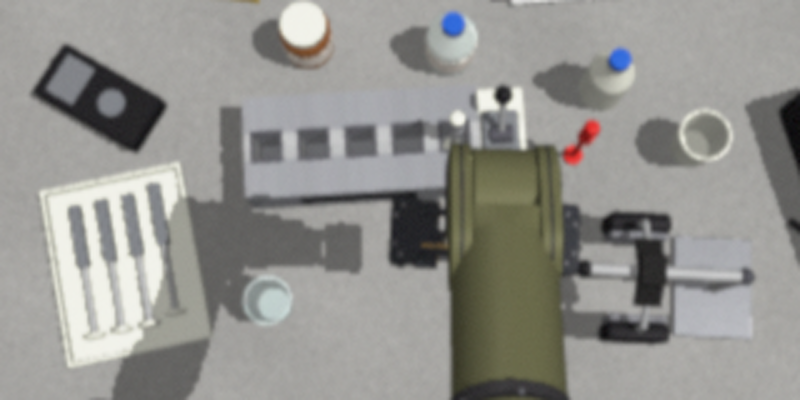

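```bash
python3 - <<'E'
from h import *
b,e=tri((165+108/4-.4,100+413/4-.4),(180+557/5-.4,155+64/5-.4));q=b-BO;print(b,e,q@BX,q@BYV)
if q@BX>.036: print(env.hand_in())
E
```

```text
[ 0.68068803 -0.14305245  0.15503518] 0.0023281863904485384 0.03928209199591414 -0.14857331137204527
the job is handed in; nothing more can be done
None
```

The job is handed in at about 74 s: the bath was switched fully off first, all four plungers lie flat in the tray, the brush is still in its well, and the ear defenders hang on the bar with one cup on each side. They had been knocked aside mid-run, so I measured them again before gripping.

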